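Move the optical filters to the bench rack in reverse order

ROBOT

A 6-joint arm with a two-finger parallel gripper is mounted at the origin on the work surface. World frame = base frame: x ahead of the robot, y to its left, z up, the work surface at z = 0. Lengths are in m, angles in rad, forces in N, time in s.
With the tool pointing down it reaches from about 0.35 to 0.85 m from the base axis. Payload 8.1 kg.
Tool frame: the origin (TCP) lies on the centre line of the jaws, within the pads' length; the fingertips stand 22 mm ahead of it and the grasp point (between the pads) lies 3 mm ahead of it; z points along the fingers, y is the line along which they close (so a half turn about z gives the same grasp; the last joint's range is limited). The gripper opens to 93 mm and grips with 3 to 60 N. Pads are 15 mm wide; open, the fingers measure 128 mm over their backs; the gripper's body (75 mm by 188 mm) begins 65 mm behind the grasp point.
Start: joints at [-1.429, 0.13, 1.488, -0, 1.523, -0.085], TCP at [0.135, -0.585, 0.241] pointing down, gripper open.
Joint ranges: [-2.96, 2.96], [-0.89, 2.26], [0.02, 2.5], [-1.34, 4.48], [0, 2.73], [-2.66, 2.66]. Speed limits (rad/s): [2.39, 2.39, 2.79, 3.14, 3.14, 3.14].

INTERFACE

Orientations are given as a rotation vector (axis times angle).
In Python, from plant import robot gives the robot as it stands.
- The arm moves only by the tool nudge_tcp, called after "Emit:" by a JSON object that holds its "fn" and its "kwargs", one argument or row to a line. Schema: {"type":"object","properties":{"segments":{"type":"string"},"squeeze":{"type":"number"},"only":{"type":"string"},"quiet":{"type":"boolean"},"lines":{"type":"string"}},"required":["segments"],"additionalProperties":false}. segments is a string of 1 to 20 rows, one to a line, with the numbers parted by spaces; each row has 5 numbers: the finger opening in m, then dx, dy, dz in m, then a turn about the tool's z in rad; each row shifts and turns the commanded pose from where the row before left it, along the tool's axes as they then stand; what a row does not reach is not made up. A row lasts 1/10 s, in which the tool goes at most 0.05 m and 0.15 rad, less where a joint would pass 70% of its speed; a pose out of reach is approached as far as the arm can. The fingers move at their own pace and stop on an object; squeeze is the grip in N (left out, the last holds). Time passes only in rows, so rows that do not move let the fingers close. The tool returns the time, the measured TCP pose, the force, the opening and the grip force at its end. only (a regular expression) keeps the lines of the reply that match it, lines (a string "A,B") keeps lines A to B, and quiet returns only ok. Input that does not fit is refused with a message, and nothing moves.
- robot.read_state(): the state, without advancing time (a new reading comes with each control period).
- robot.read_camera(name): name is "side" or "top" or "wrist"; returns a dict with "image" (384x512x3 uint8, red, green, blue), "fx", "fy", "cx", "cy" (pixels), "R" (3x3) and "t" (3): a world point X has camera coordinates R X + t. Camera axes: x right, y down, z forward; pixel columns grow to the right and rows downward; lengths in m; the calibration is good to about 2 mm. A picture is of the moment at which its call begins. There is no depth.
- robot.close_job(): hands the job in; it is judged then, once.
The state is a dict: "t": time; "q": joint angles; "dq": joint speeds; "joint_torque": joint torques, N m; "tool_pos": TCP position; "orientation": TCP orientation; "force": force on the tool from outside, world axes, zero at the start; "wrist_torque": the same for the moment, N m; "opening": finger opening in m; "gripper_force": force on a finger pad.
Only numpy, scipy, OpenCV 4.12 (cv2) and the standard library are available. Lean on these libraries where they do the work, as an engineer would, in place of code of your own. Each camera call takes 0.05 s, during which the arm holds its last target. There are 200 camera calls.

TASK

Move the four mounted filters from the wooden storage rack to the grey bench rack in reverse order: the filter that stood nearest the storage rack's white end goes into the pocket farthest from the bench rack's white end, and so on, one to a pocket. Stand each upright on the pocket's floor with its glass facing along the row, as it was in storage, and let go. Never tip a filter over, and leave the tape roll, the relay and the post holder where they are.

Things in the scene. Friction and masses are not known exactly. Their poses are not given: they have to be found in the camera images.
- filter_red: loose optical filter with a red frame, 78 mm tall, about 160 g: black foot 34 x 34 x 10 mm, steel post 12 mm thick, then a square red frame round red glass, from 34 to 78 mm above the underside, 14 mm thick (x), 40 mm wide (y). Grasp the frame from above across its width (along y). Origin: centre of the foot's underside; z up; x points through the glass (both faces alike).
- filter_yellow: loose optical filter with a yellow frame, 78 mm tall, about 160 g: black foot 34 x 34 x 10 mm, steel post 12 mm thick, then a square yellow frame round yellow glass, from 34 to 78 mm above the underside, 14 mm thick (x), 40 mm wide (y). Grasp the frame from above across its width (along y). Origin: centre of the foot's underside; z up; x points through the glass (both faces alike).
- filter_green: loose optical filter with a green frame, 78 mm tall, about 160 g: black foot 34 x 34 x 10 mm, steel post 12 mm thick, then a square green frame round green glass, from 34 to 78 mm above the underside, 14 mm thick (x), 40 mm wide (y). Grasp the frame from above across its width (along y). Origin: centre of the foot's underside; z up; x points through the glass (both faces alike).
- filter_blue: loose optical filter with a blue frame, 78 mm tall, about 160 g: black foot 34 x 34 x 10 mm, steel post 12 mm thick, then a square blue frame round blue glass, from 34 to 78 mm above the underside, 14 mm thick (x), 40 mm wide (y). Grasp the frame from above across its width (along y). Origin: centre of the foot's underside; z up; x points through the glass (both faces alike).
- seat_red: red flat tile, 48 x 48 x 4 mm, fixed in a pocket of the storage rack; the red filter starts on it, within 3 mm of its centre, square to 0.1 rad. It stays behind and so marks the pocket the red filter came from. Origin: centre of its underside, z up, axes parallel to the storage rack's.
- seat_yellow: yellow flat tile, 48 x 48 x 4 mm, fixed in a pocket of the storage rack; the yellow filter starts on it, within 3 mm of its centre, square to 0.1 rad. It stays behind and so marks the pocket the yellow filter came from. Origin: centre of its underside, z up, axes parallel to the storage rack's.
- seat_green: green flat tile, 48 x 48 x 4 mm, fixed in a pocket of the storage rack; the green filter starts on it, within 3 mm of its centre, square to 0.1 rad. It stays behind and so marks the pocket the green filter came from. Origin: centre of its underside, z up, axes parallel to the storage rack's.
- seat_blue: blue flat tile, 48 x 48 x 4 mm, fixed in a pocket of the storage rack; the blue filter starts on it, within 3 mm of its centre, square to 0.1 rad. It stays behind and so marks the pocket the blue filter came from. Origin: centre of its underside, z up, axes parallel to the storage rack's.
- storage_rack: fixed brown wood storage rack, left or right, a coloured tile in each of its 4 pockets (tile tops at 10 mm); filters stand there, glass facing along the row. x runs along the row to the end with the white block (x 114 to 134 mm, 22 mm tall). 60 mm wide (y); 52 x 52 mm pockets centred at x = -84, -28, 28, 84 mm, floors 6 mm and wall tops 16 mm above the table. Origin: mid-row, on the table.
- bench_rack: fixed grey metal bench rack, on the other side from the storage rack; its 4 pockets, in a row, are empty and bare at the start. x runs along the row to the end with the white block (x 114 to 134 mm, 22 mm tall). 60 mm wide (y); 52 x 52 mm pockets centred at x = -84, -28, 28, 84 mm, floors 6 mm and wall tops 16 mm above the table. Origin: mid-row, on the table.
- tape_roll: bystander, to be left alone: loose roll of cream masking tape lying flat between the racks, 90 mm in diameter, 24 mm tall; origin: centre of the underside.
- relay: bystander, to be left alone: loose white relay box, 56 x 42 x 22 mm, between the racks; origin: centre of the underside.
- post_holder: bystander, to be left alone: loose metal post holder standing between the racks, foot 44 mm in diameter, 55 mm tall; origin: centre of the underside.

How it is judged:
At the end, for the whole second after the job is handed in: Each filter is in its mirror pocket of the bench rack (n-th from the storage rack's white end goes n-th from the other end), within 12 mm of its centre, foot on the floor within 4 mm, tilt under 0.12 rad, glass facing along the row within 0.35 rad, released and at rest (((x of filter_red in the frame of bench_rack between 0.072 and 0.096 m and x of seat_red in the frame of storage_rack between -0.104 and -0.064 m) or (x of filter_red in the frame of bench_rack between 0.016 and 0.04 m and x of seat_red in the frame of storage_rack between -0.048 and -0.008 m) or (x of filter_red in the frame of bench_rack between -0.04 and -0.016 m and x of seat_red in the frame of storage_rack between 0.008 and 0.048 m) or (x of filter_red in the frame of bench_rack between -0.096 and -0.072 m and x of seat_red in the frame of storage_rack between 0.064 and 0.104 m)) and y of filter_red in the frame of bench_rack between -0.012 and 0.012 m and z of filter_red in the frame of bench_rack between 0.002 and 0.01 m and angle between each of filter_red, filter_yellow, filter_green, filter_blue's own z axis and vertical below 0.12 rad and angle between the x axis of each of filter_red, filter_yellow, filter_green, filter_blue and the x axis of bench_rack, either way round below 0.35 rad and linear speed of each of filter_red, filter_yellow, filter_green, filter_blue below 0.02 m/s and ((x of filter_yellow in the frame of bench_rack between 0.072 and 0.096 m and x of seat_yellow in the frame of storage_rack between -0.104 and -0.064 m) or (x of filter_yellow in the frame of bench_rack between 0.016 and 0.04 m and x of seat_yellow in the frame of storage_rack between -0.048 and -0.008 m) or (x of filter_yellow in the frame of bench_rack between -0.04 and -0.016 m and x of seat_yellow in the frame of storage_rack between 0.008 and 0.048 m) or (x of filter_yellow in the frame of bench_rack between -0.096 and -0.072 m and x of seat_yellow in the frame of storage_rack between 0.064 and 0.104 m)) and y of filter_yellow in the frame of bench_rack between -0.012 and 0.012 m and z of filter_yellow in the frame of bench_rack between 0.002 and 0.01 m and ((x of filter_green in the frame of bench_rack between 0.072 and 0.096 m and x of seat_green in the frame of storage_rack between -0.104 and -0.064 m) or (x of filter_green in the frame of bench_rack between 0.016 and 0.04 m and x of seat_green in the frame of storage_rack between -0.048 and -0.008 m) or (x of filter_green in the frame of bench_rack between -0.04 and -0.016 m and x of seat_green in the frame of storage_rack between 0.008 and 0.048 m) or (x of filter_green in the frame of bench_rack between -0.096 and -0.072 m and x of seat_green in the frame of storage_rack between 0.064 and 0.104 m)) and y of filter_green in the frame of bench_rack between -0.012 and 0.012 m and z of filter_green in the frame of bench_rack between 0.002 and 0.01 m and ((x of filter_blue in the frame of bench_rack between 0.072 and 0.096 m and x of seat_blue in the frame of storage_rack between -0.104 and -0.064 m) or (x of filter_blue in the frame of bench_rack between 0.016 and 0.04 m and x of seat_blue in the frame of storage_rack between -0.048 and -0.008 m) or (x of filter_blue in the frame of bench_rack between -0.04 and -0.016 m and x of seat_blue in the frame of storage_rack between 0.008 and 0.048 m) or (x of filter_blue in the frame of bench_rack between -0.096 and -0.072 m and x of seat_blue in the frame of storage_rack between 0.064 and 0.104 m)) and y of filter_blue in the frame of bench_rack between -0.012 and 0.012 m and z of filter_blue in the frame of bench_rack between 0.002 and 0.01 m); the robot touches nothing.
It fails at once if a filter is tipped by more than 0.6 rad (angle between any of filter_red, filter_yellow, filter_green, filter_blue's own z axis and vertical above 0.6 rad).
It fails at once if the tape roll is moved by more than 30 mm (distance of tape_roll from where it was at the start of the episode above 0.03 m).
It fails at once if the relay is moved by more than 30 mm (distance of relay from where it was at the start of the episode above 0.03 m).
It fails at once if the post holder is moved by more than 30 mm (distance of post_holder from where it was at the start of the episode above 0.03 m).
It also fails if it takes over 96 s, if anything falls off the work surface, if the arm or the gripper's body presses on something with over 40 N, if the wrist force passes 120 N, or if a joint passes its speed limit or range.

## Working session

There is one attempt and no reset: what is moved stays moved. The work goes in short steps, Python scripts to look and compute and a tool call to move; the robot and the scene stay as the last step left them, time stands still between calls to the robot, and variables do not carry over. Pictures are saved under pics/ and viewed, at most 14 in all, crops included, and the job is handed in when it is done.

```bash
ls; mkdir -p pics
```

Run:
```python
from plant import robot
import cv2,numpy as np
for n in("top","side"):
    c=robot.read_camera(n); cv2.imwrite(f"pics/{n}0.png",cv2.resize(c["image"][:,:,::-1],(800,600),interpolation=cv2.INTER_CUBIC)); print(n,c["fx"],c["fy"],c["cx"],c["cy"],np.round(c["R"],3).tolist(),c["t"])
s=robot.read_state();print(s["t"],s["tool_pos"],s["orientation"],s["opening"])
```

```text
pics
plant.py
top 405.9956426110489 405.9956426110489 255.4807989312158 192.27383770720942 [[0.004, -0.999, 0.049], [-0.993, -0.01, -0.116], [0.117, -0.048, -0.992]] [-0.03973669  0.57578258  0.72732092]
side 436.9449075170433 436.9449075170433 252.99519373700483 194.6580744065718 [[-0.777, -0.629, 0.013], [-0.439, 0.527, -0.728], [0.451, -0.571, -0.686]] [0.42104657 0.29717571 0.65672162]
0.1 [ 0.13485821 -0.58417681  0.23972985] [-3.11984300e+00 -3.55315464e-01  1.06625468e-04] 0.09312468659204375
```

View pics/top0.png

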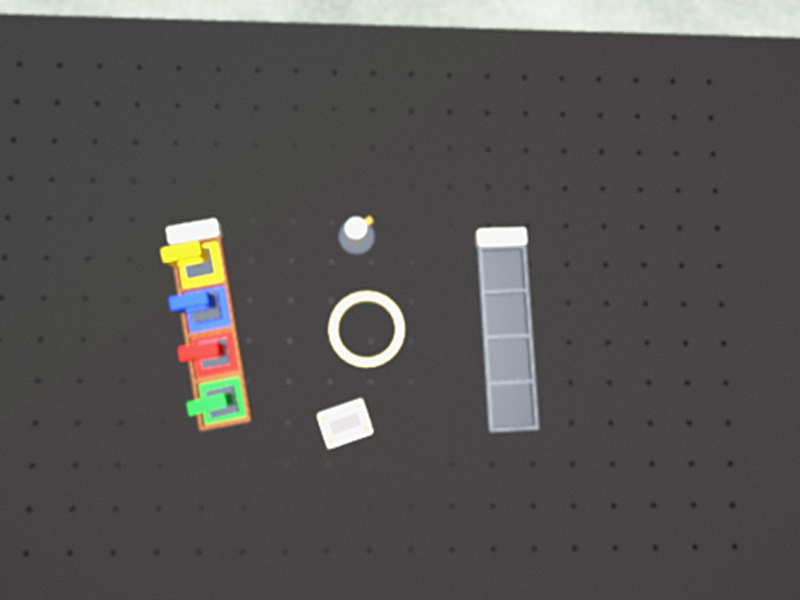

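View pics/side0.png

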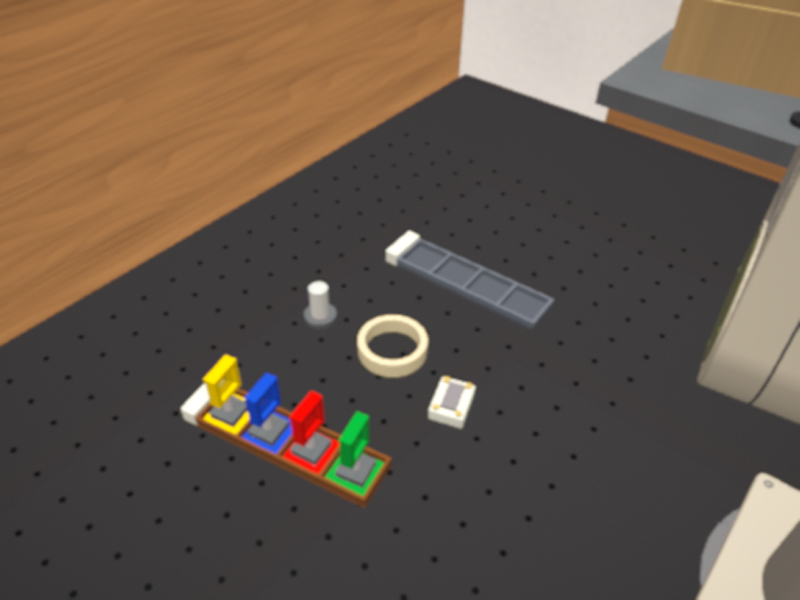

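The top view shows the storage rack on the left, with the order from its white end being yellow, blue, red, green. The bench rack is on the right. Both white ends point away from the robot. I'll enlarge both racks to measure them.

Run:
```python
from plant import robot
import cv2,numpy as np
im=robot.read_camera("top")["image"][:,:,::-1]
a=cv2.resize(im[138:283,98:168],None,fx=4,fy=4,interpolation=cv2.INTER_CUBIC)
b=cv2.resize(im[138:283,295:365],None,fx=4,fy=4,interpolation=cv2.INTER_CUBIC)
o=np.hstack([a,b])
o=cv2.convertScaleAbs(o,alpha=1.2)
cv2.imwrite("pics/c1.png",o);print(o.shape)
```

```text
(580, 560, 3)
```

View pics/c1.png

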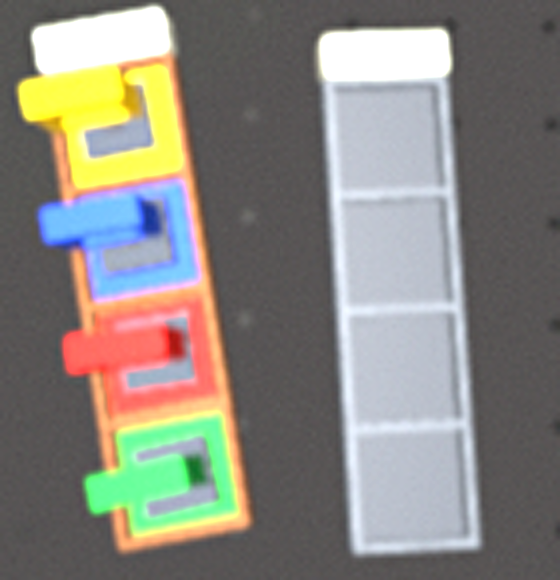

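Create h.py:
```python
import numpy as np
from plant import robot
from scipy.optimize import least_squares
def fit(c,L,P):
    L=np.array(L)/1000;P=np.array(P,float)
    def f(p):
        s,k=np.sin(p[2]),np.cos(p[2])
        W=np.c_[p[0]+k*L[:,0]-s*L[:,1],p[1]+s*L[:,0]+k*L[:,1],L[:,2]]
        C=W@np.array(c["R"]).T+c["t"]
        return (np.c_[c["fx"]*C[:,0]/C[:,2]+c["cx"],c["fy"]*C[:,1]/C[:,2]+c["cy"]]-P).ravel()
    r=least_squares(f,[.6,0,0]);return r.x,np.round(r.fun.reshape(-1,2),1)
def uncrop(P,x0,y0,k=4):return (np.array(P)+.5)/k-.5+[x0,y0]
def tgt(p,lx): return p[0]+lx*np.cos(p[2]),p[1]+lx*np.sin(p[2])
```

Create m.py:
```python
from h import *
c=robot.read_camera("top")
LB=[(56,30,16),(56,-30,16),(0,30,16),(0,-30,16),(-56,30,16),(-56,-30,16),(-114,30,16),(-114,-30,16),(134,30,22),(134,-30,22)]
PB=[(331,193),(456,188),(338,310),(464,306),(345,428),(473,424),(353,552),(481,547),(320,32),(451,30)]
b,e=fit(c,LB,uncrop(np.array(PB)-[280,0],295,138));print("bench",b,e.tolist())
LS=[(-114,30,16),(-114,-30,16),(134,30,22),(134,-30,22),(-60,24,10),(-60,-24,10),(-108,-24,10),(-108,24,10),(52,-24,10),(4,-24,10),(4,24,10),(108,-24,10),(60,-24,10),(60,24,10)]
PS=[(119,552),(250,524),(33,27),(166,8),(117,430),(221,410),(238,518),(134,536),(185,182),(200,290),(92,300),(170,67),(184,172),(77,187)]
s,e=fit(c,LS,uncrop(PS,98,138));print("stor",s,e.tolist())
print("cam",-np.array(c["R"]).T@c["t"])
for n,l in zip(["Y","B","R","G"],[84,28,-28,-84]): print(n,tgt(s,l),"->",tgt(b,-l))
# obstacles rough (full-view px /1.5625)
for n,u,v,z in[("tape",367,329,.024),("relay",345,422,.022),("post",356,228,.055)]:
    d=np.array(c["R"]).T@[(u/1.5625-c["cx"])/c["fx"],(v/1.5625-c["cy"])/c["fy"],1];o=-np.array(c["R"]).T@c["t"]
    print(n,o+d*(z-o[2])/d[2])
```

```bash
python3 m.py
```

```text
bench [ 0.5364215  -0.17058376  0.04961121] [[0.4, 0.5], [-0.3, 0.5], [0.4, 0.1], [-0.3, -0.2], [0.4, -0.1], [-0.6, -0.5], [0.3, -0.2], [-0.4, -0.5], [1.3, 0.6], [-1.0, 0.1]]
stor [0.53836593 0.19196304 0.18888114] [[0.0, -0.1], [-0.3, 0.8], [1.1, 1.0], [-0.5, 0.5], [0.3, 0.8], [-0.2, 1.1], [-0.4, -0.6], [-0.1, -0.2], [-0.3, 0.2], [-0.2, -2.2], [1.5, -0.1], [-1.1, 0.7], [-0.7, -1.3], [0.9, -0.7]]
cam [0.48712142 0.00101084 0.79045051]
Y (np.float64(83.04441982215776), np.float64(15.963807288345537)) -> (np.float64(-83.36022627319498), np.float64(-4.336215992329384))
B (np.float64(28.04038389367758), np.float64(5.449244454900608)) -> (np.float64(-27.42912775573886), np.float64(-1.5591278355333356))
R (np.float64(-26.9636520348026), np.float64(-5.065318378544321)) -> (np.float64(28.501970761717267), np.float64(1.217960321262713))
G (np.float64(-81.96768796328278), np.float64(-15.579881211989248)) -> (np.float64(84.43306927917338), np.float64(3.995048478058761))
tape [0.54214255 0.00274008 0.024     ]
relay [0.43129872 0.02773159 0.022     ]
post [0.65922884 0.0168735  0.055     ]
```

Add to h.py:
```python
T=dict(sY=(.6209,.2077,.189),sB=(.5659,.1972,.189),sR=(.5109,.1867,.189),sG=(.4559,.1762,.189),
 bG=(.6203,-.1664,.0496),bR=(.5644,-.1692,.0496),bB=(.5085,-.1720,.0496),bY=(.4525,-.1747,.0496))
def go(name,z):
    from scipy.spatial.transform import Rotation as R
    s=robot.read_state();M=R.from_rotvec(s["orientation"]).as_matrix()
    x,y,w=T[name];psi=np.arctan2(M[1,0],M[0,0])
    print(name,"t",round(s["t"],1),"tool d",np.round(M.T@(np.array([x,y,z])-s["tool_pos"]),4),"turn",round(psi-w,3),"tcp",np.round(s["tool_pos"],4),"open",round(s["opening"],4),"q",np.round(s["q"],2))
if __name__=="__main__":
    import sys;a=sys.argv[1:]
    for i in range(0,len(a),2):go(a[i],float(a[i+1]))
```

```text
(no output)
```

Emit:
{"fn": "nudge_tcp", "kwargs": {
  "segments": "0.093 0.0326 -0.0331 0 0\n0.093 0.0326 -0.0331 0 0\n0.093 0.0326 -0.0331 0 0\n0.093 0.0326 -0.0331 0 0\n0.093 0.0326 -0.0331 0 0\n0.093 0.0326 -0.0331 0 0\n0.093 0.0326 -0.0331 0 0\n0.093 0.0326 -0.0331 0 0\n0.093 0.0326 -0.0331 0 0\n0.093 0.0326 -0.0331 0 0\n0.093 0.0326 -0.0331 0 0\n0.093 0.0326 -0.0331 0 0\n0.093 0.0326 -0.0331 0 0\n0.093 0.0326 -0.0331 0 0\n0.093 0.0326 -0.0331 0 0\n0.093 0.0326 -0.0331 0 0\n0.093 0.0326 -0.0331 0 0\n0.093 0.0326 -0.0331 0 0\n0.093 0.0326 -0.0331 0 0\n0.093 0.0326 -0.0331 0 0",
  "squeeze": 25
}}

```text
t: 2.2
tool_pos: [0.622, 0.2089, 0.2403]
orientation: [3.121, 0.356, -0.0]
force: [0.5, -0.3, 0.7]
opening: 0.0929
gripper_force: 0.0
```

```bash
python3 h.py sY 0.073
```

```text
sY t 2.2 tool d [-0.0013  0.0009  0.1673] turn 0.038 tcp [0.622  0.2089 0.2403] open 0.0929 q [ 0.25  0.28  1.32 -0.    1.54  1.59]
```

Emit:
{"fn": "nudge_tcp", "kwargs": {
  "segments": "0.093 -0.0013 0.0009 0.02 0.038\n0.093 0 0 0.03 0\n0.093 0 0 0.03 0\n0.093 0 0 0 0\n0.093 0 0 0 0"
}}

```text
t: 2.7
tool_pos: [0.6198, 0.2057, 0.1604]
orientation: [3.127, 0.296, -0.003]
force: [0.5, 0.6, 0.8]
opening: 0.0932
gripper_force: 0.0
```

```bash
python3 h.py sY 0.073
```

Run:
```python
from plant import robot
import cv2,numpy as np
ims=[robot.read_camera(n)["image"][:,:,::-1] for n in("wrist","side")]
o=np.hstack([cv2.resize(ims[0],(400,300)),cv2.resize(ims[1],(400,300))])
cv2.imwrite("pics/w1.png",o)
```

```text
sY t 2.7 tool d [ 0.0016 -0.0018  0.0873] turn -0.0 tcp [0.6198 0.2057 0.1604] open 0.0932 q [0.24 0.32 1.42 0.   1.41 1.62]
```

View pics/w1.png

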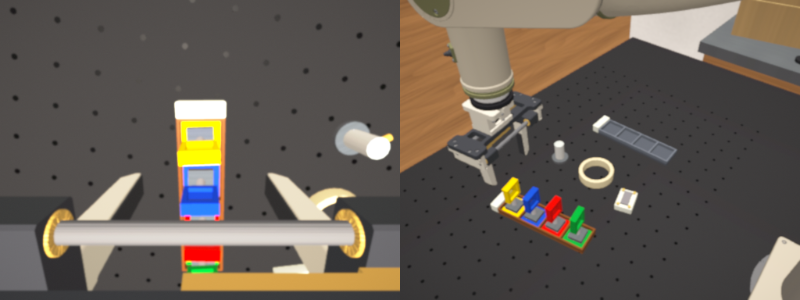

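Run:
```python
from h import *
for n in("wrist","side"):
    c=robot.read_camera(n)
    for k,w in(("sY",.4),("sB",.4),("sG",.4)):
        x,y,_=T[k];X=np.array(c["R"])@[x,y,.088]+c["t"];print(n,k,(c["fx"]*X[0]/X[2]+c["cx"])*400/512+(400 if n=="side" else 0),(c["fy"]*X[1]/X[2]+c["cy"])*300/384)
    cv=__import__("cv2");
    if n=="wrist":cv.imwrite("pics/w2.png",cv.resize(c["image"][120:300,190:330,::-1],None,fx=3.3,fy=3.3,interpolation=2))
```

```text
wrist sY 202.04819683554854 162.7193190889367
wrist sB 202.12963896256184 213.6710244689266
wrist sG 202.26607586893897 299.0284839511165
side sY 511.63269061467486 183.5826540534981
side sB 532.2370074046748 192.9836317558694
side sG 576.7612919774539 213.29839447034485
```

View pics/w2.png

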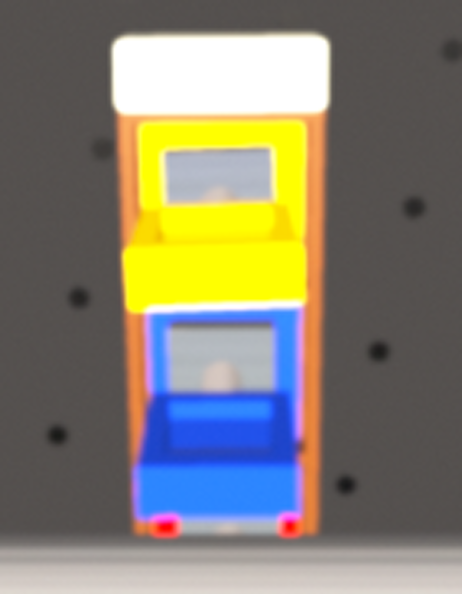

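The wrist view shows the frame tops centred under the jaws. Yellow is at (199,159) on the 400-px scale and the prediction was (202,163), so the offset is about 3 mm. I'll shift the storage targets slightly and descend on yellow.

```bash
sed -i 's/^def go/for k in list(T):\n    if k[0]=="s":T[k]=(T[k][0]+.002,T[k][1]+.001,T[k][2])\ndef go/' h.py
```

Emit:
{"fn": "nudge_tcp", "kwargs": {
  "segments": "0.093 0.0035 -0.002 0.01 0\n0.093 0 0 0.02 0\n0.093 0 0 0.02 0\n0.093 0 0 0.02 0\n0.093 0 0 0.0173 0\n0.093 0 0 0 0\n0.093 0 0 0 0"
}}

```text
t: 3.6
tool_pos: [0.6233, 0.2085, 0.0732]
orientation: [3.128, 0.296, -0.001]
force: [0.8, 0.1, 0.3]
opening: 0.0931
gripper_force: 0.0
```

```bash
python3 h.py sY 0.073
```

```text
sY t 3.6 tool d [-0.0004 -0.0003  0.0002] turn -0.0 tcp [0.6233 0.2085 0.0732] open 0.0931 q [ 0.24  0.41  1.47 -0.    1.26  1.63]
```

Emit:
{"fn": "nudge_tcp", "kwargs": {
  "segments": "0.03 0 0 0 0\n0.03 0 0 0 0\n0.03 0 0 0 0\n0.03 0 0 0 0\n0.03 0 0 0 0\n0.03 0 0 0 0\n0.03 0 0 0 0\n0.03 0 0 0 0\n0.03 0 0 0 0\n0.03 0 0 0 0",
  "squeeze": 25
}}

```text
t: 4.6
tool_pos: [0.6234, 0.2087, 0.0735]
orientation: [-3.127, -0.296, -0.0]
force: [-0.7, 2.4, 1.9]
opening: 0.0403
gripper_force: 24.9
```

Emit:
{"fn": "nudge_tcp", "kwargs": {
  "segments": "0.03 0 0 -0.01 0\n0.03 0 0 -0.015 0\n0.03 0 0 -0.02 0\n0.03 0 0 -0.025 0\n0.03 0 0 -0.025 0\n0.03 0 0 -0.02 0\n0.03 0 0 -0.01 0\n0.03 0 0 0 0\n0.03 0 0 0 0"
}}

```text
t: 5.5
tool_pos: [0.6231, 0.2083, 0.1978]
orientation: [3.127, 0.296, -0.001]
force: [0.1, 0.2, -3.3]
opening: 0.0401
gripper_force: 24.9
```

```bash
python3 h.py bY 0.2
```

```text
bY t 5.5 tool d [-0.2394  0.3442 -0.002 ] turn 0.139 tcp [0.6231 0.2083 0.1978] open 0.0401 q [ 0.24  0.31  1.37 -0.    1.47  1.63]
```

Emit:
{"fn": "nudge_tcp", "kwargs": {
  "segments": "0.03 -0.0077 0.0111 0 0\n0.03 -0.016 0.023 0 0\n0.03 -0.016 0.023 0 0\n0.03 -0.016 0.023 0 0\n0.03 -0.016 0.023 0 0\n0.03 -0.016 0.023 0 0\n0.03 -0.016 0.023 0 0\n0.03 -0.016 0.023 0 0\n0.03 -0.016 0.023 0 0\n0.03 -0.016 0.023 0 0\n0.03 -0.016 0.023 0 0\n0.03 -0.016 0.023 0 0\n0.03 -0.016 0.023 0 0\n0.03 -0.016 0.023 0 0\n0.03 -0.016 0.023 0 0\n0.03 -0.0077 0.0111 0 0\n0.03 0 0 0 0.07\n0.03 0 0 0 0.069\n0.03 0 0 0 0\n0.03 0 0 0 0"
}}

```text
t: 7.5
tool_pos: [0.4524, -0.1743, 0.1977]
orientation: [-3.14, -0.081, 0.002]
force: [0.3, 0.3, -1.8]
opening: 0.0401
gripper_force: 24.9
```

```bash
python3 h.py bY 0.12;  python3 - <<'E'
from plant import robot
from h import *
import cv2
c=robot.read_camera("wrist")
x,y,w=T["bY"]
for l in (84,28,0,-28):  # bench-local row points at wall-top height
    d=(l+84)/1000;X=np.array(c["R"])@[x+d*np.cos(w),y+d*np.sin(w),.016]+c["t"];print(l,(c["fx"]*X[0]/X[2]+c["cx"])*800/512,(c["fy"]*X[1]/X[2]+c["cy"])*800/512)
cv2.imwrite("pics/w3.png",cv2.resize(c["image"][:,:,::-1],(800,600),interpolation=2))
E
```

```text
bY t 7.5 tool d [0.0002 0.0005 0.0777] turn 0.002 tcp [ 0.4524 -0.1743  0.1977] open 0.0401 q [-0.47 -0.16  1.86  0.    1.45  1.05]
84 409.51147083232894 6.346469776708474
28 409.17599347644244 104.84649389920577
0 409.02051982234593 150.49535338320808
-28 408.8724446479669 193.97193382104103
```

View pics/w3.png

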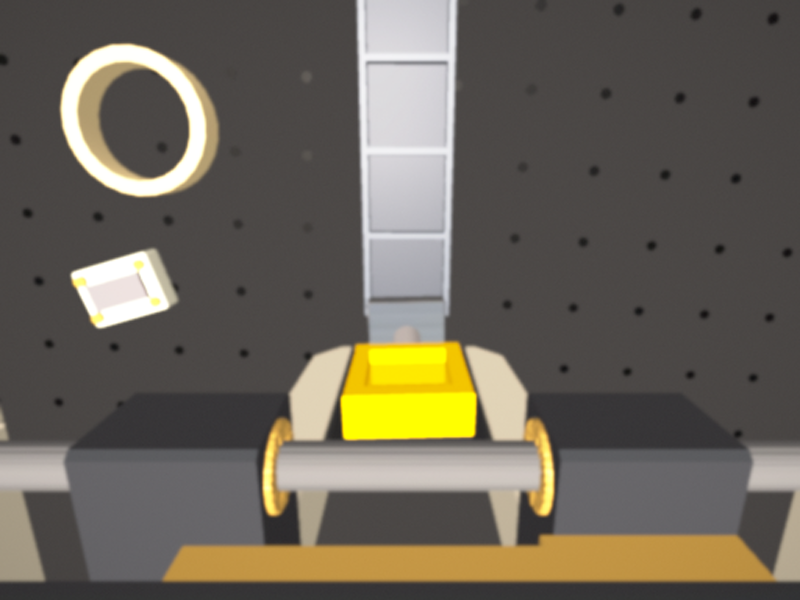

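The central bar at (408,151) matches the prediction of (409,150.5), so the bench pose is good. Lowering yellow now.

Emit:
{"fn": "nudge_tcp", "kwargs": {
  "segments": "0.03 0 0 0.01 0\n0.03 0 0 0.02 0\n0.03 0 0 0.025 0\n0.03 0 0 0.025 0\n0.03 0 0 0.02 0\n0.03 0 0 0.012 0\n0.03 0 0 0.008 0\n0.03 0 0 0.004 0\n0.03 0 0 0.002 0\n0.03 0 0 0.001 0\n0.03 0 0 0 0\n0.03 0 0 0 0"
}}

```text
t: 8.75
tool_pos: [0.4533, -0.1748, 0.072]
orientation: [3.14, 0.078, 0.002]
force: [-0.3, 0.1, -1.8]
opening: 0.0404
gripper_force: 24.9
```

```bash
python3 h.py bY 0.0695
```

```text
bY t 8.8 tool d [-0.0008 -0.0001  0.0025] turn 0.0 tcp [ 0.4533 -0.1748  0.072 ] open 0.0404 q [-0.47 -0.03  1.97  0.    1.2   1.05]
```

Emit:
{"fn": "nudge_tcp", "kwargs": {
  "segments": "0.03 0 0 0.0015 0\n0.03 0 0 0.0008 0\n0.03 0 0 0 0\n0.093 0 0 0 0\n0.093 0 0 0 0\n0.093 0 0 0 0\n0.093 0 0 0 0\n0.093 0 0 0 0\n0.093 0 0 0 0\n0.093 0 0 0 0"
}}

```text
t: 9.75
tool_pos: [0.4528, -0.1745, 0.069]
orientation: [3.141, 0.078, 0.0]
force: [-0.1, 0.5, -0.1]
opening: 0.0905
gripper_force: 0.0
```

Emit:
{"fn": "nudge_tcp", "kwargs": {
  "segments": "0.093 0 0 -0.01 0\n0.093 0 0 -0.02 0\n0.093 0 0 -0.03 0\n0.093 0 0 -0.03 0\n0.093 0 0 -0.03 0\n0.093 0 0 -0.01 0"
}}

```text
t: 10.35
tool_pos: [0.4545, -0.1754, 0.2035]
orientation: [3.138, 0.078, 0.008]
force: [-0.1, 0.3, 0.2]
opening: 0.0929
gripper_force: 0.0
```

```bash
python3 h.py sB 0.2
```

```text
sB t 10.3 tool d [ 0.1318 -0.3675  0.0031] turn -0.139 tcp [ 0.4545 -0.1754  0.2035] open 0.0929 q [-0.47 -0.17  1.85  0.    1.45  1.05]
```

Emit:
{"fn": "nudge_tcp", "kwargs": {
  "segments": "0.093 0.0132 -0.0367 0 0\n0.093 0.0132 -0.0367 0 0\n0.093 0.0132 -0.0367 0 0\n0.093 0.0132 -0.0367 0 0\n0.093 0.0132 -0.0367 0 0\n0.093 0.0132 -0.0367 0 0\n0.093 0.0132 -0.0367 0 0\n0.093 0.0132 -0.0367 0 0\n0.093 0.0132 -0.0367 0 0\n0.093 0.0132 -0.0367 0 0\n0.093 0 0 0 -0.139\n0.093 0 0 0 0\n0.093 0 0 0 0"
}}

```text
t: 11.65
tool_pos: [0.566, 0.1982, 0.1984]
orientation: [3.128, 0.291, -0.002]
force: [-0.8, -0.5, -0.8]
opening: 0.0927
gripper_force: 0.0
```

```bash
python3 h.py sB 0.073
```

Run:
```python
from plant import robot
import cv2,numpy as np
a=robot.read_camera("wrist")["image"][:,:,::-1];b=robot.read_camera("side")["image"][130:330,100:366,::-1]
cv2.imwrite("pics/p1.png",np.hstack([cv2.resize(a,(400,300)),cv2.resize(b,(400,300))]))
```

```text
sB t 11.7 tool d [0.002  0.0003 0.1254] turn -0.004 tcp [0.566  0.1982 0.1984] open 0.0927 q [ 0.25  0.15  1.54 -0.    1.45  1.64]
```

View pics/p1.png

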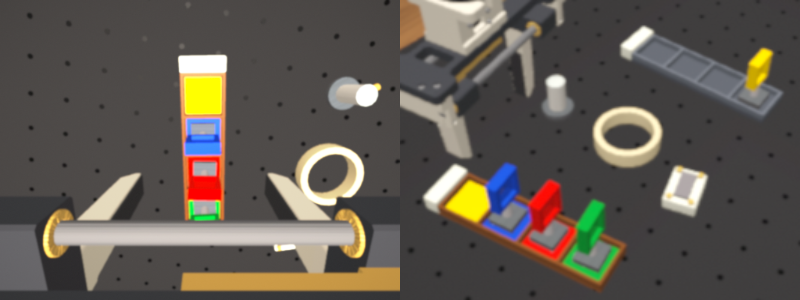

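Yellow stands upright in the near bench pocket at side-crop (757,75), and blue is next under the jaws. Picking blue.

Emit:
{"fn": "nudge_tcp", "kwargs": {
  "segments": "0.093 0.002 0 0.02 -0.004\n0.093 0 0 0.03 0\n0.093 0 0 0.03 0\n0.093 0 0 0.025 0\n0.093 0 0 0.015 0\n0.093 0 0 0.005 0\n0.093 0 0 0 0\n0.093 0 0 0 0\n0.093 0 0 0 0"
}}

```text
t: 12.65
tool_pos: [0.5696, 0.1992, 0.0758]
orientation: [-3.127, -0.302, -0.004]
force: [0.5, -0.2, -0.4]
opening: 0.0933
gripper_force: 0.0
```

```bash
python3 h.py sB 0.073
```

```text
sB t 12.7 tool d [-0.0019  0.0007  0.0028] turn 0.004 tcp [0.5696 0.1992 0.0758] open 0.0933 q [0.25 0.27 1.64 0.   1.23 1.63]
```

Emit:
{"fn": "nudge_tcp", "kwargs": {
  "segments": "0.03 0 0 0 0\n0.03 0 0 0 0\n0.03 0 0 0 0\n0.03 0 0 0 0\n0.03 0 0 0 0\n0.03 0 0 0 0\n0.03 0 0 0 0\n0.03 0 0 0 0\n0.03 0 0 0 0\n0.03 0 0 0 0",
  "squeeze": 25
}}

```text
t: 13.65
tool_pos: [0.5683, 0.199, 0.074]
orientation: [-3.127, -0.302, 0.0]
force: [-0.3, 0.1, 0.3]
opening: 0.04
gripper_force: 25.0
```

Emit:
{"fn": "nudge_tcp", "kwargs": {
  "segments": "0.03 0 0 -0.01 0\n0.03 0 0 -0.015 0\n0.03 0 0 -0.02 0\n0.03 0 0 -0.025 0\n0.03 0 0 -0.025 0\n0.03 0 0 -0.02 0\n0.03 0 0 -0.01 0\n0.03 0 0 0 0\n0.03 0 0 0 0"
}}

```text
t: 14.55
tool_pos: [0.5681, 0.1988, 0.1986]
orientation: [3.127, 0.302, -0.001]
force: [-0.0, 0.5, -2.8]
opening: 0.0399
gripper_force: 25.0
```

```bash
python3 h.py bB 0.2
```

```text
bB t 14.6 tool d [-0.1296  0.3525 -0.0013] turn 0.143 tcp [0.5681 0.1988 0.1986] open 0.0399 q [ 0.25  0.16  1.53 -0.    1.45  1.63]
```

Emit:
{"fn": "nudge_tcp", "kwargs": {
  "segments": "0.03 -0.0046 0.0118 0 0\n0.03 -0.0086 0.0235 0 0\n0.03 -0.0086 0.0235 0 0\n0.03 -0.0086 0.0235 0 0\n0.03 -0.0086 0.0235 0 0\n0.03 -0.0086 0.0235 0 0\n0.03 -0.0086 0.0235 0 0\n0.03 -0.0086 0.0235 0 0\n0.03 -0.0086 0.0235 0 0\n0.03 -0.0086 0.0235 0 0\n0.03 -0.0086 0.0235 0 0\n0.03 -0.0086 0.0235 0 0\n0.03 -0.0086 0.0235 0 0\n0.03 -0.0086 0.0235 0 0\n0.03 -0.0086 0.0235 0 0\n0.03 -0.0046 0.0118 0 0\n0.03 0 0 0 0.07\n0.03 0 0 0 0.072\n0.03 0 0 0 0\n0.03 0 0 0 0"
}}

```text
t: 16.55
tool_pos: [0.5083, -0.1717, 0.1985]
orientation: [-3.14, -0.083, 0.001]
force: [-1.3, 0.4, -2.1]
opening: 0.0396
gripper_force: 25.0
```

```bash
python3 h.py bB 0.07
```

```text
bB t 16.6 tool d [0.0003 0.0004 0.1285] turn 0.003 tcp [ 0.5083 -0.1717  0.1985] open 0.0396 q [-0.42 -0.02  1.72  0.    1.44  1.1 ]
```

Emit:
{"fn": "nudge_tcp", "kwargs": {
  "segments": "0.03 0 0 0.01 0\n0.03 0 0 0.02 0\n0.03 0 0 0.025 0\n0.03 0 0 0.025 0\n0.03 0 0 0.02 0\n0.03 0 0 0.012 0\n0.03 0 0 0.008 0\n0.03 0 0 0.004 0\n0.03 0 0 0.002 0\n0.03 0 0 0.002 0\n0.03 0 0 0 0\n0.03 0 0 0 0\n0.03 0 0 0 0"
}}

```text
t: 17.85
tool_pos: [0.509, -0.1721, 0.0715]
orientation: [3.14, 0.08, 0.001]
force: [-0.6, 0.0, -0.9]
opening: 0.0402
gripper_force: 25.0
```

```bash
python3 h.py bB 0.07
```

```text
bB t 17.9 tool d [-0.0005 -0.0001  0.0015] turn 0.001 tcp [ 0.509  -0.1721  0.0715] open 0.0402 q [-0.42  0.11  1.83 -0.    1.2   1.1 ]
```

Emit:
{"fn": "nudge_tcp", "kwargs": {
  "segments": "0.03 0 0 0.001 0\n0.03 0 0 0 0\n0.03 0 0 0 0\n0.093 0 0 0 0\n0.093 0 0 0 0\n0.093 0 0 0 0\n0.093 0 0 0 0\n0.093 0 0 0 0\n0.093 0 0 0 0\n0.093 0 0 0 0"
}}

```text
t: 18.85
tool_pos: [0.5087, -0.1719, 0.07]
orientation: [-3.141, -0.08, 0.0]
force: [0.2, -0.1, -0.8]
opening: 0.0903
gripper_force: 0.0
```

Emit:
{"fn": "nudge_tcp", "kwargs": {
  "segments": "0.093 0 0 -0.01 0\n0.093 0 0 -0.02 0\n0.093 0 0 -0.03 0\n0.093 0 0 -0.03 0\n0.093 0 0 -0.03 0\n0.093 0 0 -0.01 0\n0.093 0 0 0 0"
}}

```text
t: 19.55
tool_pos: [0.5099, -0.1724, 0.2023]
orientation: [3.139, 0.08, 0.006]
force: [-0.5, -0.2, 0.6]
opening: 0.0927
gripper_force: 0.0
```

```bash
python3 h.py sR 0.2
```

```text
sR t 19.6 tool d [ 0.0213 -0.3595  0.0017] turn -0.138 tcp [ 0.5099 -0.1724  0.2023] open 0.0927 q [-0.42 -0.02  1.71  0.    1.44  1.1 ]
```

Emit:
{"fn": "nudge_tcp", "kwargs": {
  "segments": "0.093 0.0022 -0.036 0 0\n0.093 0.0022 -0.036 0 0\n0.093 0.0022 -0.036 0 0\n0.093 0.0022 -0.036 0 0\n0.093 0.0022 -0.036 0 0\n0.093 0.0022 -0.036 0 0\n0.093 0.0022 -0.036 0 0\n0.093 0.0022 -0.036 0 0\n0.093 0.0022 -0.036 0 0\n0.093 0.0022 -0.036 0 0\n0.093 0 0 0 -0.14\n0.093 0 0 0 0\n0.093 0 0 0 0\n0.093 0 0 0 0"
}}

```text
t: 20.95
tool_pos: [0.5121, 0.1879, 0.1991]
orientation: [3.128, 0.293, -0.002]
force: [-0.0, 0.6, 0.3]
opening: 0.0931
gripper_force: 0.0
```

```bash
python3 h.py sR 0.073
```

```text
sR t 20.9 tool d [0.0009 0.0003 0.1261] turn -0.002 tcp [0.5121 0.1879 0.1991] open 0.0931 q [ 0.26  0.01  1.69 -0.    1.44  1.64]
```

Emit:
{"fn": "nudge_tcp", "kwargs": {
  "segments": "0.093 0.0005 0 0.02 0\n0.093 0 0 0.03 0\n0.093 0 0 0.03 0\n0.093 0 0 0.025 0\n0.093 0 0 0.015 0\n0.093 0 0 0.006 0\n0.093 0 0 0 0\n0.093 0 0 0 0\n0.093 0 0 0 0"
}}

```text
t: 21.85
tool_pos: [0.5141, 0.1891, 0.0757]
orientation: [-3.127, -0.299, -0.004]
force: [-0.2, -0.6, -1.0]
opening: 0.093
gripper_force: 0.0
```

```bash
python3 h.py sR 0.073
```

```text
sR t 21.9 tool d [-0.0014  0.0011  0.0026] turn 0.002 tcp [0.5141 0.1891 0.0757] open 0.093 q [ 0.26  0.13  1.8  -0.    1.21  1.64]
```

Emit:
{"fn": "nudge_tcp", "kwargs": {
  "segments": "0.03 0 0 0 0\n0.03 0 0 0 0\n0.03 0 0 0 0\n0.03 0 0 0 0\n0.03 0 0 0 0\n0.03 0 0 0 0\n0.03 0 0 0 0\n0.03 0 0 0 0\n0.03 0 0 0 0\n0.03 0 0 0 0",
  "squeeze": 25
}}

```text
t: 22.85
tool_pos: [0.5128, 0.1887, 0.074]
orientation: [3.127, 0.299, -0.0]
force: [-0.4, -0.7, -0.2]
opening: 0.0398
gripper_force: 24.9
```

Emit:
{"fn": "nudge_tcp", "kwargs": {
  "segments": "0.03 0 0 -0.01 0\n0.03 0 0 -0.015 0\n0.03 0 0 -0.02 0\n0.03 0 0 -0.025 0\n0.03 0 0 -0.025 0\n0.03 0 0 -0.02 0\n0.03 0 0 -0.01 0\n0.03 0 0 0 0\n0.03 0 0 0 0"
}}

```text
t: 23.75
tool_pos: [0.5126, 0.1888, 0.1986]
orientation: [3.127, 0.299, -0.001]
force: [0.7, -0.1, -2.1]
opening: 0.04
gripper_force: 24.9
```

```bash
python3 h.py bR 0.2
```

```text
bR t 23.8 tool d [-0.0171  0.3613 -0.0014] turn 0.141 tcp [0.5126 0.1888 0.1986] open 0.04 q [0.26 0.01 1.69 0.   1.44 1.64]
```

Emit:
{"fn": "nudge_tcp", "kwargs": {
  "segments": "0.03 -0.0008 0.0126 0 0\n0.03 -0.0011 0.024 0 0\n0.03 -0.0011 0.024 0 0\n0.03 -0.0011 0.024 0 0\n0.03 -0.0011 0.024 0 0\n0.03 -0.0011 0.024 0 0\n0.03 -0.0011 0.024 0 0\n0.03 -0.0011 0.024 0 0\n0.03 -0.0011 0.024 0 0\n0.03 -0.0011 0.024 0 0\n0.03 -0.0011 0.024 0 0\n0.03 -0.0011 0.024 0 0\n0.03 -0.0011 0.024 0 0\n0.03 -0.0011 0.024 0 0\n0.03 -0.0011 0.024 0 0\n0.03 -0.0008 0.0126 0 0\n0.03 0 0 0 0.07\n0.03 0 0 0 0.071\n0.03 0 0 0 0\n0.03 0 0 0 0"
}}

```text
t: 25.75
tool_pos: [0.5643, -0.169, 0.1984]
orientation: [-3.14, -0.082, 0.002]
force: [-0.2, 0.0, -2.6]
opening: 0.0401
gripper_force: 24.9
```

```bash
python3 h.py bR 0.07
```

```text
bR t 25.8 tool d [0.0002 0.0003 0.1284] turn 0.002 tcp [ 0.5643 -0.169   0.1984] open 0.0401 q [-0.38  0.12  1.57  0.    1.45  1.14]
```

Emit:
{"fn": "nudge_tcp", "kwargs": {
  "segments": "0.03 0 0 0.01 0\n0.03 0 0 0.02 0\n0.03 0 0 0.025 0\n0.03 0 0 0.025 0\n0.03 0 0 0.02 0\n0.03 0 0 0.012 0\n0.03 0 0 0.008 0\n0.03 0 0 0.004 0\n0.03 0 0 0.002 0\n0.03 0 0 0.002 0\n0.03 0 0 0.001 0\n0.03 0 0 0 0\n0.03 0 0 0 0\n0.03 0 0 0 0\n0.03 0 0 0 0"
}}

```text
t: 27.25
tool_pos: [0.5648, -0.1691, 0.0702]
orientation: [3.141, 0.078, 0.0]
force: [-0.6, 0.5, -1.3]
opening: 0.0396
gripper_force: 24.9
```

```bash
python3 h.py bR 0.07
```

```text
bR t 27.2 tool d [-0.0004  0.0001  0.0002] turn 0.0 tcp [ 0.5648 -0.1691  0.0702] open 0.0396 q [-0.38  0.25  1.68  0.    1.21  1.14]
```

Emit:
{"fn": "nudge_tcp", "kwargs": {
  "segments": "0.093 0 0 0 0\n0.093 0 0 0 0\n0.093 0 0 0 0\n0.093 0 0 0 0\n0.093 0 0 0 0\n0.093 0 0 0 0\n0.093 0 0 0 0"
}}

```text
t: 27.95
tool_pos: [0.5647, -0.1691, 0.07]
orientation: [-3.141, -0.078, 0.0]
force: [-0.1, -0.6, 0.1]
opening: 0.0904
gripper_force: 0.0
```

Emit:
{"fn": "nudge_tcp", "kwargs": {
  "segments": "0.093 0 0 -0.01 0\n0.093 0 0 -0.02 0\n0.093 0 0 -0.03 0\n0.093 0 0 -0.03 0\n0.093 0 0 -0.03 0\n0.093 0 0 -0.01 0\n0.093 0 0 0 0"
}}

```text
t: 28.65
tool_pos: [0.5659, -0.1696, 0.2025]
orientation: [3.139, 0.078, 0.006]
force: [0.8, -0.6, -1.0]
opening: 0.0928
gripper_force: 0.0
```

```bash
python3 h.py sG 0.2
```

```text
sG t 28.6 tool d [-0.0907 -0.3517  0.0015] turn -0.139 tcp [ 0.5659 -0.1696  0.2025] open 0.0928 q [-0.38  0.12  1.57 -0.    1.45  1.14]
```

Emit:
{"fn": "nudge_tcp", "kwargs": {
  "segments": "0.093 -0.009 -0.0352 0 0\n0.093 -0.009 -0.0352 0 0\n0.093 -0.009 -0.0352 0 0\n0.093 -0.009 -0.0352 0 0\n0.093 -0.009 -0.0352 0 0\n0.093 -0.009 -0.0352 0 0\n0.093 -0.009 -0.0352 0 0\n0.093 -0.009 -0.0352 0 0\n0.093 -0.009 -0.0352 0 0\n0.093 -0.009 -0.0352 0 0\n0.093 0 0 0 -0.141\n0.093 0 0 0 0\n0.093 0 0 0 0\n0.093 0 0 0 0"
}}

```text
t: 30.05
tool_pos: [0.4572, 0.1773, 0.1992]
orientation: [3.128, 0.293, -0.002]
force: [0.7, 0.2, 0.0]
opening: 0.093
gripper_force: 0.0
```

```bash
python3 h.py sG 0.073
```

```text
sG t 30.1 tool d [0.0009 0.0002 0.1262] turn -0.002 tcp [0.4572 0.1773 0.1992] open 0.093 q [ 0.27 -0.15  1.84 -0.    1.45  1.65]
```

Emit:
{"fn": "nudge_tcp", "kwargs": {
  "segments": "0.093 0.0005 0 0.02 0\n0.093 0 0 0.03 0\n0.093 0 0 0.03 0\n0.093 0 0 0.025 0\n0.093 0 0 0.015 0\n0.093 0 0 0.006 0\n0.093 0 0 0 0\n0.093 0 0 0 0\n0.093 0 0 0 0"
}}

```text
t: 30.95
tool_pos: [0.4588, 0.1782, 0.0753]
orientation: [-3.127, -0.298, -0.003]
force: [-0.2, 0.0, -0.2]
opening: 0.0932
gripper_force: 0.0
```

```bash
python3 h.py sG 0.073
```

```text
sG t 30.9 tool d [-0.0011  0.0009  0.0023] turn 0.001 tcp [0.4588 0.1782 0.0753] open 0.0932 q [ 0.27 -0.01  1.95  0.    1.2   1.65]
```

Emit:
{"fn": "nudge_tcp", "kwargs": {
  "segments": "0.03 0 0 0 0\n0.03 0 0 0 0\n0.03 0 0 0 0\n0.03 0 0 0 0\n0.03 0 0 0 0\n0.03 0 0 0 0\n0.03 0 0 0 0\n0.03 0 0 0 0\n0.03 0 0 0 0\n0.03 0 0 0 0",
  "squeeze": 25
}}

```text
t: 31.95
tool_pos: [0.4578, 0.1781, 0.074]
orientation: [3.127, 0.299, -0.0]
force: [1.4, -0.4, -0.5]
opening: 0.0399
gripper_force: 24.8
```

Emit:
{"fn": "nudge_tcp", "kwargs": {
  "segments": "0.03 0 0 -0.01 0\n0.03 0 0 -0.015 0\n0.03 0 0 -0.02 0\n0.03 0 0 -0.025 0\n0.03 0 0 -0.025 0\n0.03 0 0 -0.02 0\n0.03 0 0 -0.01 0\n0.03 0 0 0 0\n0.03 0 0 0 0"
}}

```text
t: 32.85
tool_pos: [0.4574, 0.178, 0.1983]
orientation: [3.127, 0.299, -0.001]
force: [0.4, -0.3, -1.6]
opening: 0.0403
gripper_force: 24.8
```

```bash
python3 h.py bG 0.2
```

```text
bG t 32.9 tool d [ 0.0946  0.3691 -0.0018] turn 0.141 tcp [0.4574 0.178  0.1983] open 0.0403 q [ 0.27 -0.14  1.84  0.    1.45  1.65]
```

Emit:
{"fn": "nudge_tcp", "kwargs": {
  "segments": "0.03 0.0032 0.0123 0 0\n0.03 0.0063 0.0246 0 0\n0.03 0.0063 0.0246 0 0\n0.03 0.0063 0.0246 0 0\n0.03 0.0063 0.0246 0 0\n0.03 0.0063 0.0246 0 0\n0.03 0.0063 0.0246 0 0\n0.03 0.0063 0.0246 0 0\n0.03 0.0063 0.0246 0 0\n0.03 0.0063 0.0246 0 0\n0.03 0.0063 0.0246 0 0\n0.03 0.0063 0.0246 0 0\n0.03 0.0063 0.0246 0 0\n0.03 0.0063 0.0246 0 0\n0.03 0.0063 0.0246 0 0\n0.03 0.0032 0.0123 0 0\n0.03 0 0 0 0.07\n0.03 0 0 0 0.071\n0.03 0 0 0 0\n0.03 0 0 0 0"
}}

```text
t: 34.85
tool_pos: [0.6202, -0.1662, 0.1983]
orientation: [-3.14, -0.082, 0.002]
force: [0.3, 0.5, -1.4]
opening: 0.04
gripper_force: 24.8
```

```bash
python3 h.py bG 0.07
```

```text
bG t 34.9 tool d [0.0002 0.0003 0.1283] turn 0.002 tcp [ 0.6202 -0.1662  0.1983] open 0.04 q [-0.34  0.27  1.41  0.    1.46  1.18]
```

Emit:
{"fn": "nudge_tcp", "kwargs": {
  "segments": "0.03 0 0 0.01 0\n0.03 0 0 0.02 0\n0.03 0 0 0.025 0\n0.03 0 0 0.025 0\n0.03 0 0 0.02 0\n0.03 0 0 0.012 0\n0.03 0 0 0.008 0\n0.03 0 0 0.004 0\n0.03 0 0 0.002 0\n0.03 0 0 0.002 0\n0.03 0 0 0.001 0\n0.03 0 0 0 0\n0.03 0 0 0 0\n0.03 0 0 0 0\n0.03 0 0 0 0"
}}

```text
t: 36.35
tool_pos: [0.6208, -0.1663, 0.0702]
orientation: [3.14, 0.078, 0.0]
force: [0.3, 0.7, -1.7]
opening: 0.0404
gripper_force: 24.8
```

```bash
python3 h.py bG 0.07
```

```text
bG t 36.4 tool d [-0.0005  0.0001  0.0002] turn 0.0 tcp [ 0.6208 -0.1663  0.0702] open 0.0404 q [-0.34  0.38  1.52 -0.    1.24  1.18]
```

Emit:
{"fn": "nudge_tcp", "kwargs": {
  "segments": "0.093 0 0 0 0\n0.093 0 0 0 0\n0.093 0 0 0 0\n0.093 0 0 0 0\n0.093 0 0 0 0\n0.093 0 0 0 0\n0.093 0 0 0 0"
}}

```text
t: 37.05
tool_pos: [0.6207, -0.1663, 0.0701]
orientation: [3.141, 0.078, 0.0]
force: [0.4, -0.1, 0.0]
opening: 0.0905
gripper_force: 0.0
```

Emit:
{"fn": "nudge_tcp", "kwargs": {
  "segments": "0.093 0 0 -0.01 0\n0.093 0 0 -0.02 0\n0.093 0 0 -0.03 0\n0.093 0 0 -0.03 0\n0.093 0 0 -0.03 0\n0.093 0 0 -0.01 0\n0.093 0 -0.03 0 0\n0.093 0 -0.04 0 0\n0.093 0 -0.04 0 0\n0.093 0 -0.04 0 0\n0.093 0 -0.04 0 0\n0.093 0 -0.04 0 0\n0.093 0 -0.04 0 0\n0.093 0 -0.04 0 0\n0.093 0 -0.04 0 0\n0.093 0 0 0 0\n0.093 0 0 0 0\n0.093 0 0 0 0"
}}

```text
t: 38.85
tool_pos: [0.6031, 0.1824, 0.1995]
orientation: [3.14, 0.077, -0.001]
force: [0.8, -0.3, 0.2]
opening: 0.0928
gripper_force: 0.0
```

Run:
```python
from plant import robot
import cv2,numpy as np
a=robot.read_camera("top")["image"][130:290,190:370,::-1];b=robot.read_camera("side")["image"][100:320,200:370,::-1]
cv2.imwrite("pics/f1.png",np.hstack([cv2.resize(a,None,fx=2.3,fy=2.3,interpolation=2)[:368],cv2.resize(b,(368*170//220,368),interpolation=2)]))
```

```text
(no output)
```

View pics/f1.png

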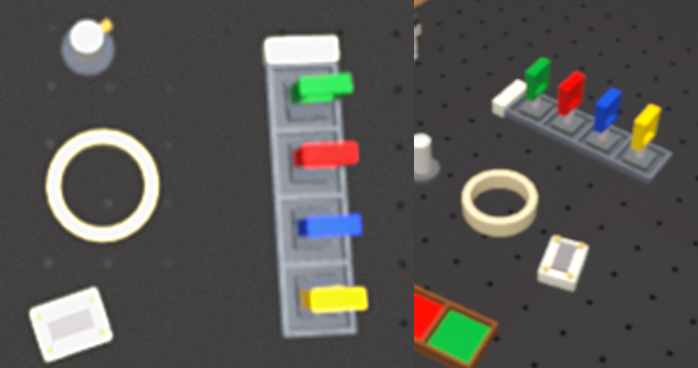

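The four filters stand upright with their feet centred in the bench pockets, in the order green, red, blue, yellow from the white end (298–340, rows 87–298). The bystanders have not moved.

```bash
python3 -c "
from plant import robot
print(robot.close_job())"
```

```text
the job is handed in; nothing more can be done
None
```

I moved all four filters to the bench rack in reverse order (green, red, blue, yellow from its white end); the last camera check showed them upright and released with the bystanders unmoved, and I handed the job in at about 39 s, though no verdict came back.

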